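# Stow two finger planes in a violin maker's sloping till

## Robot

A 6-joint arm with a two-finger parallel gripper is mounted at the origin on the work surface. World frame = base frame: x ahead of the robot, y to its left, z up, the work surface at z = 0. Lengths are in mm, angles in rad, forces in N, time in s.
With the tool pointing down it reaches from about 300 to 775 mm from the base axis. Payload 14.6 kg.
Tool frame: the origin (TCP) lies on the centre line of the jaws, within the pads' length; the fingertips stand 19 mm ahead of it and the grasp point (between the pads) is the TCP (bot.tip_reach is the distance from the TCP to the fingertips, in mm); y points along the fingers, x is the direction in which the jaws open and shut, and the axes are right-handed (so a half turn about y gives the same grasp; the last joint's range is limited). The gripper opens to 85 mm and grips with 20 to 120 N. Pads are 22 mm wide; open, the fingers measure 114 mm over their backs; the gripper's body (76 mm by 85 mm) begins 54 mm behind the grasp point. The pads swing forward as they close: fully open they stand 13 mm farther back than shut.
Start: joints at [-1.267, 0.3, 1.521, -0, 1.321, -0.067], TCP at [199.291, -512.613, 225.081] pointing down, gripper open.
Joint ranges: [-3.03, 3.03], [-0.79, 2.21], [0.23, 2.52], [-1.04, 4.18], [0, 3.07], [-2.55, 2.55]. Speed limits (rad/s): [2.22, 2.22, 2.57, 3.14, 3.14, 3.14].

## Interface

Orientations are given as a unit quaternion [w, x, y, z].
In Python, from rig import bot gives the robot as it stands. Calls block until the motion is done:
- bot.move_to(position, orientation): joint-space move of the TCP to a pose.
- bot.servo_line(position, attitude=None, speed=150, until_force=None): straight line of the TCP; attitude=None keeps the orientation; speed is the mean speed in mm/s. With until_force (N) it stops when the force on the tool has changed by that much, and returns True; else False.
- bot.move_joints(angles): joint-space move.
- bot.move_gripper(opening, grip_force=None): finger opening in mm; grip_force is the grip in N (None keeps the last); returns when the fingers have stopped.
- bot.dwell(seconds).
- bot.ik(position, orientation): joint angles nearest the present ones, or None.
- bot.read_state(): the state.
- bot.read_camera(name): name is "scene" or "top"; returns a dict with "image" (384x512x3 uint8, blue, green, red), "depth" (384x512 float32, mm along the optical axis (not along the pixel's ray), 0 where there is no reading), "fovy" (degrees; the focal length in pixels is half the picture's height over the tangent of half this angle, whatever the lens; pixels are square), "cx", "cy" (the principal point, pixels), "eye" and "attitude" of the camera in the world. Camera axes: x right, y down, z forward; pixel columns grow to the right and rows downward; lengths in mm; the calibration is good to about 2 mm. A picture is of the moment at which its call begins.
A pose or a line that the arm cannot do raises bot.MotionError and nothing moves.
- bot.finish_job(): hands the job in, once; it reports no verdict.
The state is a dict: "clock": time; "joint_positions": joint angles; "qvel": joint speeds; "effort": joint torques, N m; "ee_pos": TCP position; "tool_rot": TCP orientation; "ft_force": force on the tool from outside, world axes, zero at the start; "moment": the same for the moment, N m; "grip_width": finger opening in mm.
Only numpy, scipy, OpenCV 4.12 (cv2) and the standard library are available. Lean on these libraries where they do the work, as an engineer would, in place of code of your own. Each camera call takes 0.05 s, during which the arm holds its last target.

## Task

Put the two loose finger planes away in the sloping till: the larger plane in the empty wide bay, the smaller in the empty narrow bay, each standing flat on its sole with its toe pointing up the slope, like the two planes already there. Set them down rather than dropping them in, let go, and leave the other tools and the stowed planes where they are.

Things in the scene. Friction and masses are not known exactly. Their poses are not given: they have to be found in the camera images.
- plane_a: Larger loose wooden finger plane, steel iron and dark wedge leaning back from its throat. Body 64 mm long, 34 wide, 28 high; iron rises to 38 above the sole, within the length. About 100 g. Origin: sole centre; x to the toe (away from the iron's lean), y to the left cheek, z up out of the top. Toe and heel are flat upright faces. Starts lying on its left cheek, top roughly towards the robot's right.
- plane_b: Smaller loose wooden finger plane, steel iron and dark wedge leaning back from its throat. Body 54 mm long, 27 wide, 25 high; iron rises to 33 above the sole, within the length. About 70 g. Origin: sole centre; x to the toe (away from the iron's lean), y to the left cheek, z up out of the top. Toe and heel are flat upright faces. Starts standing on its sole, turned any way.
- till: Fixed dark wooden till, 206 mm wide: a tray sloping 24 degrees (0.42 rad), low end towards the robot's right, four bays with 10 mm high battens all round. Looking up the slope, left to right: wide (plane_c), narrow (empty), wide (empty), narrow (plane_d). Origin: on the bench under the tray's centre, x level towards the high end, z up. Planes stay on the slope by friction, or stop at the low batten.
- plane_c: Stowed neighbour, same as plane_a, already standing in the other wide bay, toe up the slope. Origin and axes as plane_a.
- plane_d: Stowed neighbour, same as plane_b, already standing in the other narrow bay, toe up the slope. Origin and axes as plane_b.
- bay_wide (a point): Floor centre of the till's empty wide bay, 43 mm above the bench. Axes: x up the slope, y to the left along the till, z square out of the sloping floor. The bay is 132 mm long (x) and 48 wide (y) between 10 mm high battens; a plane may stand anywhere along it.
- bay_narrow (a point): Floor centre of the till's empty narrow bay, 132 mm long and 40 wide, 50 mm to the left of bay_wide; same axes, slope and battens.
- gouge: Bystander: gouge 230 mm long, turned handle 27 mm thick, lying behind the planes. Origin: under the joint of handle and blade; x to the blade.
- knife: Bystander: marking knife 155 mm long, 14 wide, 10 high, lying between the planes. Origin: underside where handle meets blade; x to the blade.
- spool_1: Bystander: spool clamp standing upright, two 38 mm wooden discs on a screw, 85 mm high. Origin: centre of its foot.
- spool_2: Bystander: a second spool clamp, the same.
- mallet: Bystander: round carver's mallet standing on its head, 88 mm thick, 203 high, beyond the till's high end. Origin: centre of its foot.
- glue_jar: Bystander: amber glass jar, 64 mm thick, 85 high. Origin: centre of its foot.
- square: Bystander: small try square, dark stock 75 mm long and 16 high, steel blade 105 mm. Origin: underside centre of the stock.
There are look-alikes about, which are no part of the job. What is shaped like the plane_a but yellow is not meant. Leave any turquoise look-alike of the plane_b alone.

How it is judged:
By the outcome, as a careful person would: the job done as asked, in the order asked, and still so for the second after the job is handed in, with the robot touching nothing.
It also fails if it takes over 72 s, if anything falls off the work surface, if the arm or the gripper's body presses on something with over 40 N, if the wrist force passes 120 N, or if a joint passes its speed limit or range.

## Working session

There is one attempt and no reset: what is moved stays moved. The work goes in short steps, each a Python script; the robot and the scene stay as the last script left them, time stands still between calls to the robot, and variables do not carry over. Pictures are saved under pics/ and viewed, and the job is handed in when it is done.

```bash
ls; mkdir -p pics
cat > h.py <<'E'
import numpy as np, cv2
from scipy.spatial.transform import Rotation as R
def rot(q): return R.from_quat([q[1],q[2],q[3],q[0]])
def quat(M):
    q=R.from_matrix(M).as_quat(); return [q[3],q[0],q[1],q[2]]
def cloud(c):
    d=c["depth"]; h,w=d.shape; f=h/2/np.tan(np.radians(c["fovy"])/2)
    v,u=np.mgrid[:h,:w]
    P=np.dstack([(u-c["cx"])*d/f,(v-c["cy"])*d/f,d])
    P=P@rot(c["attitude"]).as_matrix().T+np.array(c["eye"])
    P[d==0]=np.nan
    return P
def save(n,c):
    np.savez("pics/"+n+".npz",P=cloud(c),img=c["image"],eye=c["eye"],att=c["attitude"],f=c["image"].shape[0]/2/np.tan(np.radians(c["fovy"])/2),cx=c["cx"],cy=c["cy"])
    cv2.imwrite("pics/"+n+".png",cv2.resize(c["image"],(800,600),interpolation=cv2.INTER_CUBIC))
def crop(n,out,u0,v0,u1,v1):
    im=np.load("pics/"+n+".npz")["img"][v0:v1,u0:u1]; s=min(800/(u1-u0),600/(v1-v0))
    cv2.imwrite("pics/"+out+".png",cv2.resize(im,None,fx=s,fy=s,interpolation=cv2.INTER_CUBIC)); print("scale",s)
E
python3 - <<'E'
from rig import bot
from h import *
for n in ("scene","top"):
    c=bot.read_camera(n); save(n+"0",c); print(n,c["eye"],c["attitude"],c["fovy"],c["cx"],c["cy"])
print(bot.read_state())
E
```

```text
pics
scene [1050.80619082 -193.83913783 1043.95024861] [-0.22329255  0.79659448  0.54209599 -0.14734182] 55.09922850513601 258.06371011174184 191.54268607416054
top [ 263.46834235   19.38521717 1652.23866367] [ 0.05304881 -0.69641041  0.71409152 -0.04766203] 42.42423145866263 257.85758032333604 181.45189956430443
{'clock': 0.1, 'joint_positions': array([-1.26663478e+00,  3.00429167e-01,  1.52150982e+00,  1.57560250e-05,
        1.32071240e+00, -6.65753332e-02]), 'qvel': array([-0.00231141, -0.00114521, -0.00259152, -0.00046609,  0.00029498,
       -0.00100154]), 'effort': array([ 2.45448908e-03, -5.44369733e+01, -3.62370086e+01,  5.88648490e-06,
        3.03747074e-03, -1.19200180e-05]), 'ee_pos': array([ 199.2152836 , -512.42263337,  224.57446822]), 'tool_rot': array([ 0.58382337, -0.58335199,  0.3995718 , -0.3989901 ]), 'ft_force': array([ 0.0633304 ,  0.74476209, -0.09383914]), 'moment': array([ 0.0016885 , -0.04935342,  0.02967369]), 'grip_width': 85.51079285010142}
```

View pics/top0.png

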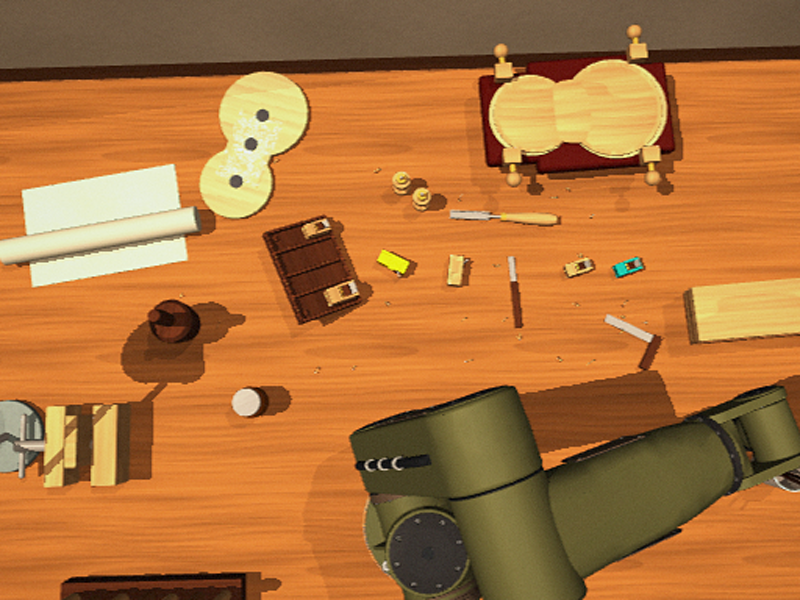

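View pics/scene0.png

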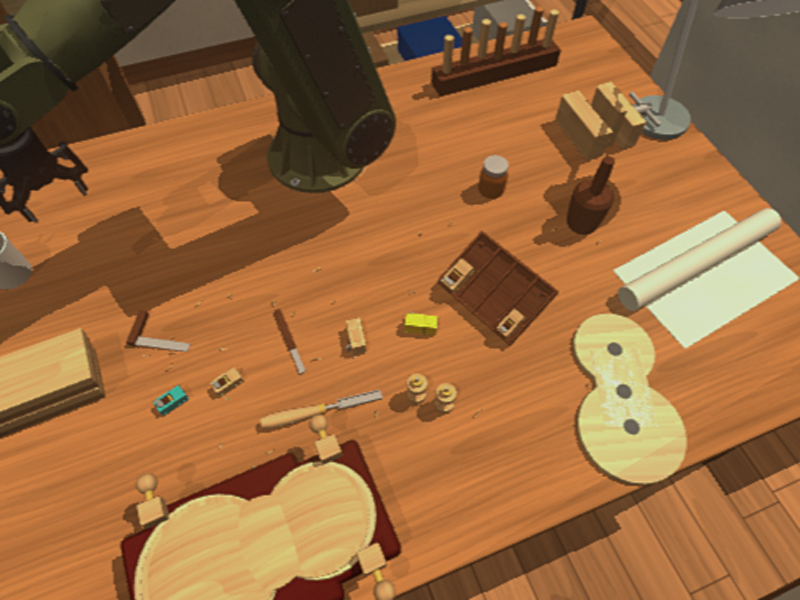

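Top view (800x600): the natural wood planes are at (457,270), lying (plane_a candidate), and at (579,267), standing (plane_b candidate). The yellow block at (395,262) and the turquoise plane at (628,267) are the look-alikes. The till is at (312,268). I'll confirm this in enlarged crops.

Run:
```python
from h import *
crop("top0","c1",165,130,425,235)
crop("scene0","c2",90,180,290,270)
crop("scene0","c3",265,140,365,225)
```

```text
scale 3.076923076923077
scale 4.0
scale 7.0588235294117645
```

View pics/c1.png

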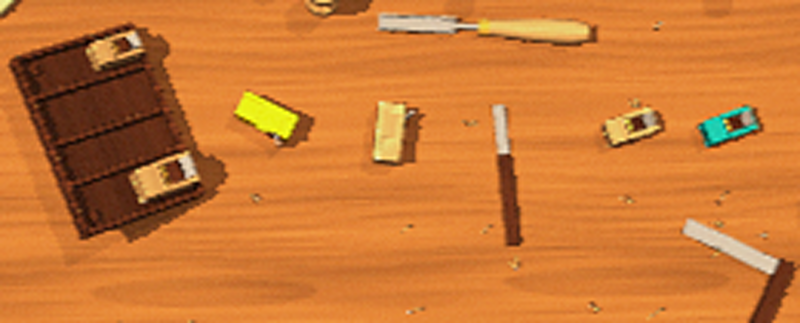

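View pics/c2.png

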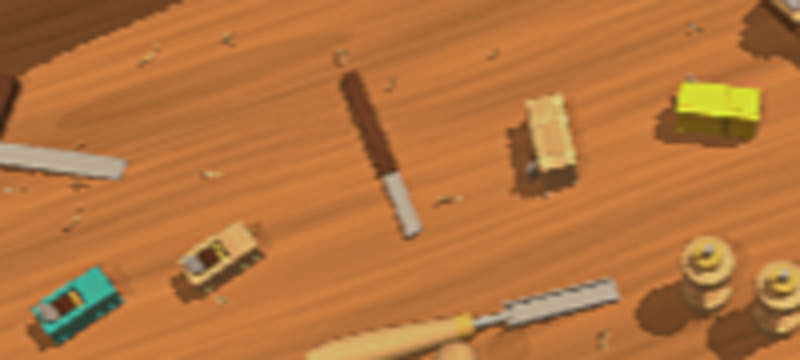

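View pics/c3.png

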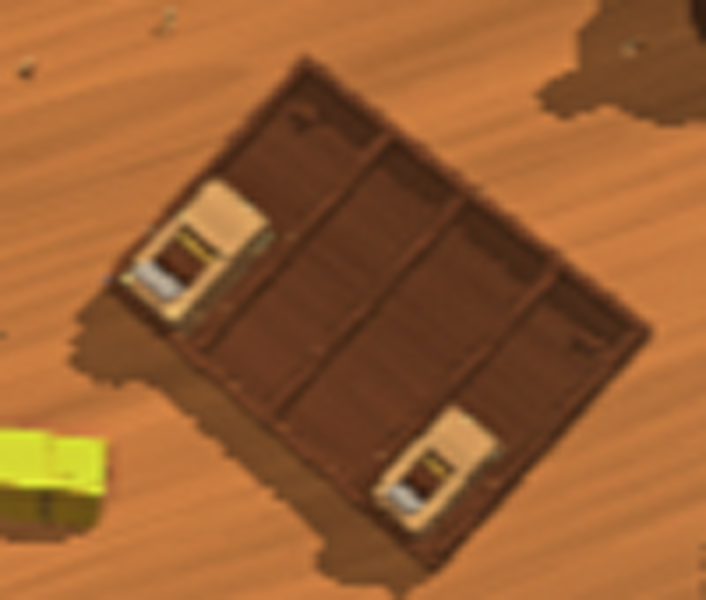

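Run:
```python
from h import *
for n in ("top0","scene0"):
    D=np.load(f"pics/{n}.npz");P=D["P"];img=D["img"]
    # bench level
    b=P[(abs(P[...,2])<6)&(P[...,0]>300)&(P[...,0]<650)&(abs(P[...,1])<350)]
    A=np.c_[b[:,:2],np.ones(len(b))];co=np.linalg.lstsq(A,b[:,2],rcond=None)[0];print(n,"bench",co)
    z=P[...,2]-(P[...,0]*co[0]+P[...,1]*co[1]+co[2])
    m=(z>7)&(P[...,0]>300)&(P[...,0]<620)&(abs(P[...,1])<450)
    k,l,st,ce=cv2.connectedComponentsWithStats(m.astype(np.uint8))
    for i in range(1,k):
        if st[i,4]<15: continue
        q=P[l==i]; c=img[l==i].mean(0).astype(int)
        r=cv2.minAreaRect(q[:,:2].astype(np.float32))
        print(st[i,:5],"mean",q.mean(0).round(1),"zmax",z[l==i].max().round(1),"zmed",np.median(z[l==i]).round(1),"bgr",c,"rect",np.round(r[0],1),np.round(r[1],1),round(r[2],1))
```

```text
top0 bench [ 0.00054332 -0.00073849 -0.21687513]
[ 167  145   64   63 2527] mean [525.7 221.9  49.4] zmax 89.5 zmed 51.2 bgr [27 52 99] rect [530.6 224.8] [207.4 153.9] 20.2
[241 160  21  16 186] mean [543.3  50.1  31.9] zmax 47.5 zmed 33.2 bgr [ 25 218 220] rect [543.1  50.4] [65.  33.3] 60.1
[285 163  14  21 187] mean [522.4 -81.3  31.5] zmax 42.1 zmed 33.2 bgr [ 99 181 218] rect [525.6 -83.4] [35.8 70.4] 75.4
[360 165  19  13 147] mean [ 524.3 -342.2   23.5] zmax 38.8 zmed 24.3 bgr [ 84 150 190] rect [ 527.  -345.2] [33.3 61.1] 17.0
[392 166  11  11  76] mean [ 518.5 -435.3   24.3] zmax 32.0 zmed 24.1 bgr [144 175  41] rect [ 519.5 -438.5] [26.6 32.9] 19.0
[327 178   7  32  99] mean [ 448.1 -209.3   11.3] zmax 19.9 zmed 10.8 bgr [ 29  56 115] rect [ 452.5 -209.8] [104.4  15.6] 3.8
scene0 bench [ 0.00030257 -0.00047142 -0.23318315]
[ 280  148   78   64 2593] mean [529.1 224.3  49.2] zmax 87.4 zmed 50.8 bgr [ 35  62 103] rect [535.4 221.4] [208.3 135.5] 22.8
[176 198  14  26 109] mean [ 452.2 -206.8   10. ] zmax 14.7 zmed 10.0 bgr [ 37  65 114] rect [ 451.5 -206.8] [98.8 13. ] 3.6
[259 199  22  15 240] mean [549.9  51.3  28.8] zmax 39.2 zmed 32.3 bgr [ 42 167 177] rect [543.4  55.3] [64.9 39.3] 58.9
[222 203  13  24 219] mean [530.8 -81.1  30.6] zmax 40.3 zmed 33.3 bgr [ 87 146 184] rect [524.5 -83.5] [37.5 66. ] 81.7
[135 235  21  19 202] mean [ 528.3 -340.5   22.6] zmax 34.7 zmed 23.9 bgr [ 73 120 157] rect [ 525.6 -341.5] [29.9 53.3] 16.6
[107 247  14  15 123] mean [ 523.5 -435.1   21.5] zmax 29.4 zmed 23.2 bgr [107 131  69] rect [ 520.9 -436.9] [28.7 33.1] 14.3
```

```bash
cat > fit.py <<'E'
from h import *
from scipy.optimize import minimize
from scipy.ndimage import gaussian_filter
from scipy.interpolate import RegularGridInterpolator
th=0.42
gx=np.arange(-110,111,1.);gy=np.arange(-140,141,1.)
X,Y=np.meshgrid(gx,gy,indexing="ij")
H=np.full(X.shape,-35.); H[(abs(X)<=72)&(abs(Y)<=103)]=10
for c,w in((73,48),(23,40),(-27,48),(-77,40)): H[(abs(X)<66)&(abs(Y-c)<w/2)]=0
H=gaussian_filter(H,1.2); F=RegularGridInterpolator((gx,gy),H,bounds_error=False,fill_value=-35)
def Tm(x0,y0,yaw):
    Rm=R.from_euler("ZY",[yaw,-th]).as_matrix(); return Rm,np.array([x0,y0,43.])
def till(P):
    q=P.reshape(-1,3);q=q[np.isfinite(q).all(1)]
    q=q[(np.hypot(q[:,0]-528,q[:,1]-223)<140)]
    def cost(p):
        Rm,t=Tm(p[0],p[1],p[2]); t=t+[0,0,p[3]]
        L=(q-t)@Rm; k=(L[:,2]<14)&(abs(L[:,0])<82)&(abs(L[:,1])<113)
        e=np.clip(abs(L[k,2].clip(-35)-F(L[k,:2])),0,12); return e.sum()/len(q)*10
    best=None
    for yw in np.radians([105,110,115,120]):
        r=minimize(cost,[528,223,yw,0],method="Nelder-Mead",options=dict(initial_simplex=np.array([[528,223,yw,0],[536,223,yw,0],[528,231,yw,0],[528,223,yw+.08,0],[528,223,yw,2]])))
        if best is None or r.fun<best.fun: best=r
    return best
if __name__=="__main__":
    for n in("top0","scene0"):
        P=np.load(f"pics/{n}.npz")["P"]; r=till(P); print(n,r.x.round(3),r.fun)
        Rm,t=Tm(*r.x[:3]); t=t+[0,0,r.x[3]]; L=(P-t)@Rm
        k=(abs(L[...,0])<75)&(abs(L[...,1])<105)&(L[...,2]>17)
        for s in(1,-1):
            q=L[k&(s*L[...,1]>0)]; print(" stowed",np.round(cv2.minAreaRect(q[:,:2].astype(np.float32)),1) if 0 else cv2.minAreaRect(q[:,:2].astype(np.float32)),np.percentile(q,[3,97],axis=0).round(1).tolist())
        f=k=(abs(L[...,0])<60)&(abs(L[...,1]+2)<40)&(abs(L[...,2])<4)
        A=L[f];co=np.linalg.lstsq(np.c_[A[:,:2],np.ones(len(A))],A[:,2],rcond=None)[0];print(" floor residual",co)
E
python3 fit.py
python3 - <<'E'
from h import *
# planes: top-surface rect per cam
for n in ("top0","scene0"):
    D=np.load(f"pics/{n}.npz");P=D["P"]
    for nm,c,lo,hi in(("a",(525,-83),29,37),("b",(526,-342),20.5,28.5)):
        k=(np.hypot(P[...,0]-c[0],P[...,1]-c[1])<50)&(P[...,2]>lo)&(P[...,2]<hi)
        q=P[k][:,:2].astype(np.float32); print(n,nm,len(q),cv2.minAreaRect(q),"z",np.median(P[k][:,2]))
E
```

```text
top0 [ 5.33308e+02  2.23004e+02  1.95100e+00 -3.59000e-01] 28.572787102821326
 stowed ((0.14669418334960938, 53.6129150390625), (65.63365173339844, 148.72840881347656), 68.56926727294922) [[-63.7, 56.2, 18.4], [-1.4, 90.7, 38.3]]
 stowed ((4.672908782958984, -55.99679946899414), (147.00889587402344, 53.04187774658203), 16.13193130493164) [[-62.5, -89.3, 17.4], [21.4, -48.5, 33.7]]
 floor residual [0.00118068 0.00677481 0.19073377]
scene0 [ 5.33354e+02  2.24578e+02  1.95100e+00 -1.95000e-01] 20.80406871869387
 stowed ((1.08074951171875, 66.98696899414062), (44.163700103759766, 136.0985107421875), 86.60344696044922) [[-64.3, 54.9, 18.4], [-3.8, 88.3, 36.6]]
 stowed ((-39.330841064453125, -78.0924072265625), (53.536277770996094, 27.742815017700195), 1.327791690826416) [[-64.7, -91.0, 17.9], [-13.8, -65.1, 31.1]]
 floor residual [-0.00096028 -0.00124927  0.0089305 ]
top0 a 119 ((522.8557739257812, -81.65605163574219), (33.84178161621094, 64.0359878540039), 73.54546356201172) z 33.74422640568491
top0 b 70 ((525.1359252929688, -343.1752624511719), (25.242290496826172, 54.88703536987305), 15.900596618652344) z 25.397792020188263
scene0 a 163 ((523.622314453125, -79.10721588134766), (34.182273864746094, 66.05139923095703), 71.91730499267578) z 33.73285460776151
scene0 b 142 ((525.522705078125, -341.57208251953125), (29.74797248840332, 53.351898193359375), 15.984582901000977) z 24.548614601652673
```

Run:
```python
from h import *
crop("top0","ca",275,155,315,190);crop("scene0","ca2",212,195,248,235);crop("top0","cb",350,155,390,185)
```

```text
scale 17.142857142857142
scale 15.0
scale 20.0
```

View pics/ca.png

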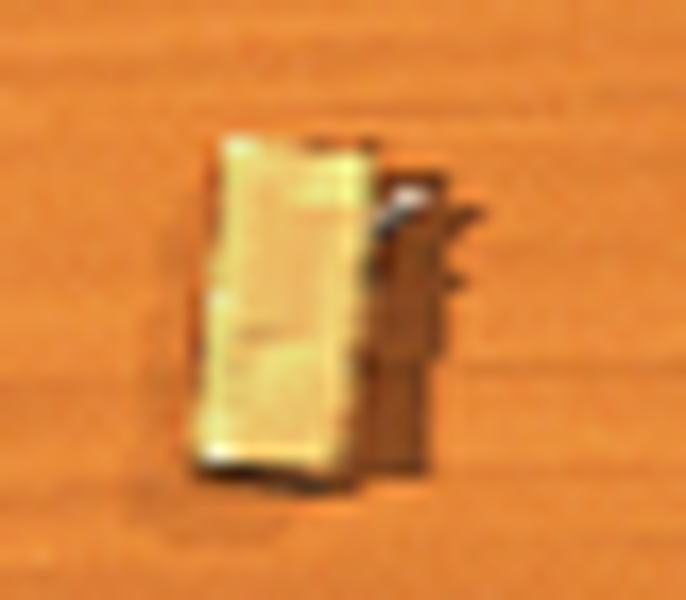

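View pics/ca2.png

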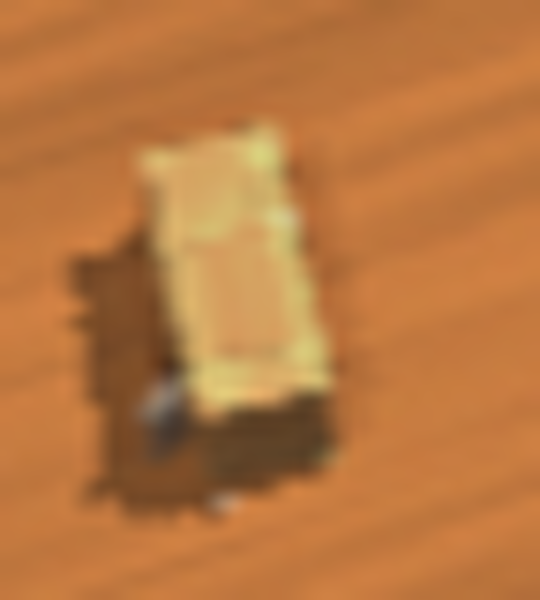

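View pics/cb.png

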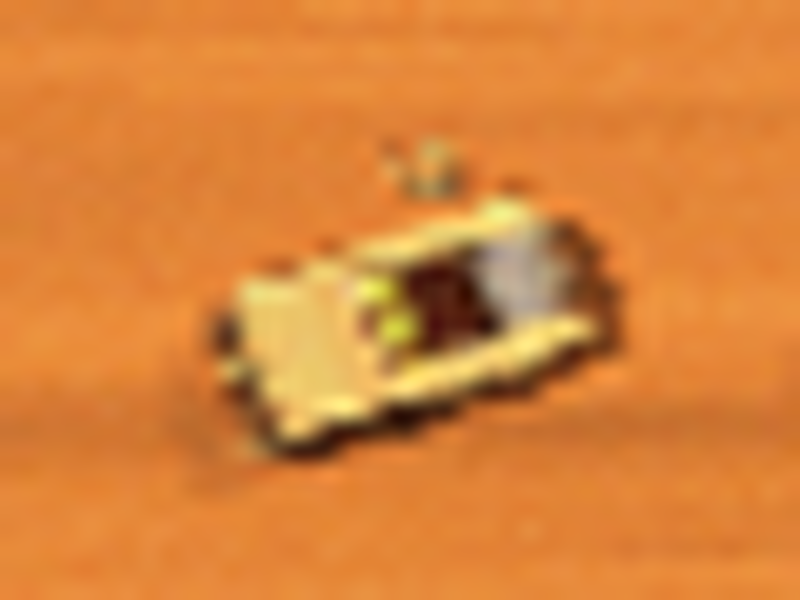

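The natural wood plane_a (iron sticking out to the robot's right, at the far/heel end) and the natural wood plane_b (toe left, iron right) are confirmed. Next I convert their corners to world positions and check reach.

```bash
cat >> h.py <<'E'
def pix(n,uv,z):
    D=np.load(f"pics/{n}.npz"); M=rot(D["att"]).as_matrix(); out=[]
    for u,v in uv:
        r=M@np.array([(u-D["cx"])/D["f"],(v-D["cy"])/D["f"],1]); s=(z-D["eye"][2])/r[2]; out.append((D["eye"]+s*r)[:2])
    return np.array(out)
E
python3 - <<'E'
from h import *
def rep(n,uv,sc,o,z):
    w=pix(n,np.array(uv)/sc+o-0.5,z); r=cv2.minAreaRect(w.astype(np.float32)); a=w[2]+w[3]-w[0]-w[1]
    print(n,w.mean(0).round(1),"size",np.round(r[1],1),"dir",np.degrees(np.arctan2(a[1],a[0])).round(1))
rep("top0",[(220,137),(373,150),(345,472),(195,465)],17.143,(275,155),34)
rep("scene0",[(330,385),(205,415),(145,155),(272,125)],15,(212,195),34)
rep("top0",[(520,195),(605,320),(285,440),(235,285)],20,(350,155),25)
E
```

```text
top0 [523.6 -81.6] size [29.7 64.4] dir 173.5
scene0 [524.1 -79.1] size [27.2 62.8] dir 172.1
top0 [ 526.  -345.2] size [27.1 57.4] dir 107.7
```

```bash
cat >> h.py <<'E'
def Rt(x0=533.3,y0=223.8,yaw=1.951): return R.from_euler("ZY",[yaw,-0.42]).as_matrix()
T0=np.array([533.3,223.8,43.])
def bay(x,y,z): return T0+Rt()@np.array([x,y,z])   # till tray coords; wide y=-27, narrow y=23
aX=np.array([np.cos(np.radians(172.5)),np.sin(np.radians(172.5)),0]); aY=np.array([0,0,-1.]); aR=np.c_[aX,aY,np.cross(aX,aY)]
aC=np.array([523.8,-80.3,17.]) # body centre
bX=np.array([np.cos(np.radians(106.5)),np.sin(np.radians(106.5)),0]); bR=np.c_[bX,np.cross([0,0,1],bX),[0,0,1.]]
bC=np.array([525.4,-342.7,12.5])
def tool_a(phi,s):  # tool in plane frame, jaws along plane x; phi tilt from Y toward -Z
    y=np.array([0,np.cos(phi),-np.sin(phi)]); x=np.array([s,0,0.]); return np.c_[x,y,np.cross(x,y)]
def tool_b(s,tilt=0): # pointing -Z, jaws along plane y; tilt about plane Y
    x=np.array([0,s,0.]); y=np.array([np.sin(tilt),0,-np.cos(tilt)]); return np.c_[x,y,np.cross(x,y)]
E
python3 - <<'E'
from rig import bot
from h import *
for phi in (45,50,55,60,90):
  for s in (1,-1):
    G=tool_a(np.radians(phi),s)
    def q(Rp,C,back): M=Rp@G; return bot.ik(C-back*M[:,1],quat(M))
    r=[q(aR,aC,b) for b in(5,80)]+[q(Rt(),bay(20,-27,14+h),5) for h in(1,60)]
    print(phi,s,[None if k is None else np.round(k,2).tolist() for k in r])
for s in(1,-1):
    G=tool_b(s); f=lambda Rp,C:bot.ik(C,quat(Rp@G))
    print("b",s,[None if k is None else np.round(k,2).tolist() for k in (f(bR,bC+[0,0,60]),f(bR,bC+[0,0,8]),f(Rt(),bay(20,23,30)),f(Rt(),bay(20,23,80)))])
E
```

```text
45 1 [[-0.54, 0.71, 1.65, 0.75, 1.27, 2.32], [-0.63, 0.65, 1.59, 0.68, 1.4, 2.35], [0.27, 1.1, 0.81, 0.24, 2.08, -1.84], [0.24, 1.04, 0.78, 0.22, 2.16, -1.85]]
45 -1 [[-0.54, 0.71, 1.65, 0.75, 1.27, -0.83], [-0.63, 0.65, 1.59, 0.68, 1.4, -0.79], [0.27, 1.1, 0.81, 0.24, 2.08, 1.31], [0.24, 1.04, 0.78, 0.22, 2.16, 1.29]]
50 1 [[-0.57, 0.75, 1.63, 0.8, 1.33, 2.27], [-0.66, 0.7, 1.56, 0.73, 1.46, 2.31], [0.26, 1.04, 0.89, 0.25, 1.97, -1.84], [0.23, 0.98, 0.86, 0.24, 2.06, -1.85]]
50 -1 [[-0.57, 0.75, 1.63, 0.8, 1.33, -0.87], [-0.66, 0.7, 1.56, 0.73, 1.46, -0.84], [0.26, 1.04, 0.89, 0.25, 1.97, 1.3], [0.23, 0.98, 0.86, 0.24, 2.06, 1.29]]
55 1 [[-0.59, 0.79, 1.61, 0.84, 1.39, 2.23], [-0.68, 0.75, 1.54, 0.77, 1.52, 2.27], [0.25, 0.98, 0.96, 0.27, 1.87, -1.85], [0.22, 0.93, 0.93, 0.26, 1.96, -1.85]]
55 -1 [[-0.59, 0.79, 1.61, 0.84, 1.39, -0.91], [-0.68, 0.75, 1.54, 0.77, 1.52, -0.87], [0.25, 0.98, 0.96, 0.27, 1.87, 1.29], [0.22, 0.93, 0.93, 0.26, 1.96, 1.29]]
60 1 [[-0.61, 0.83, 1.59, 0.89, 1.46, 2.2], [-0.7, 0.8, 1.51, 0.82, 1.58, 2.24], [0.24, 0.92, 1.04, 0.29, 1.77, -1.86], [0.21, 0.87, 1.01, 0.28, 1.86, -1.86]]
60 -1 [[-0.61, 0.83, 1.59, 0.89, 1.46, -0.94], [-0.7, 0.8, 1.51, 0.82, 1.58, -0.9], [0.24, 0.92, 1.04, 0.29, 1.77, 1.28], [0.21, 0.87, 1.01, 0.28, 1.86, 1.28]]
90 1 [[-0.66, 1.1, 1.45, 1.12, 1.85, 2.09], [-0.76, 1.15, 1.33, 1.05, 1.94, 2.13], [0.19, 0.62, 1.49, 0.45, 1.15, -1.98], [0.15, 0.56, 1.45, 0.43, 1.26, -1.96]]
90 -1 [[-0.66, 1.1, 1.45, 1.12, 1.85, -1.05], [-0.76, 1.15, 1.33, 1.05, 1.94, -1.01], [0.19, 0.62, 1.49, 0.45, 1.15, 1.16], [0.15, 0.56, 1.45, 0.43, 1.26, 1.18]]
b 1 [[-0.64, 0.62, 1.43, -0.0, 1.09, 2.22], [-0.64, 0.69, 1.45, -0.0, 1.0, 2.22], None, None]
b -1 [[-0.64, 0.62, 1.43, -0.0, 1.09, -0.92], [-0.64, 0.69, 1.45, -0.0, 1.0, -0.92], [0.16, 0.52, 1.64, 0.46, 1.12, -0.45], [0.13, 0.46, 1.6, 0.43, 1.22, -0.43]]
```

Run:
```python
from rig import bot
from h import *
M=aR@tool_a(np.radians(55),-1); d=M[:,1]
print(aC-12*d, d, bot.tip_reach)
bot.move_to(aC-100*d,quat(M))
f=bot.servo_line(aC-12*d,speed=120,until_force=8)
s=bot.read_state(); print("hit",f,s["ee_pos"],s["ft_force"],s["clock"])
for n in("top","scene"): save(n+"1",bot.read_camera(n))
crop("scene1","s1",190,150,290,225)
```

```text
[522.51695043 -90.04572902  23.88291724] [ 0.1069208   0.81214408 -0.57357644] 19.0
hit False [522.74928803 -90.60178457  24.27334196] [-0.14645539 -0.73647383 -0.71824392] 2.7417
scale 8.0
```

View pics/s1.png

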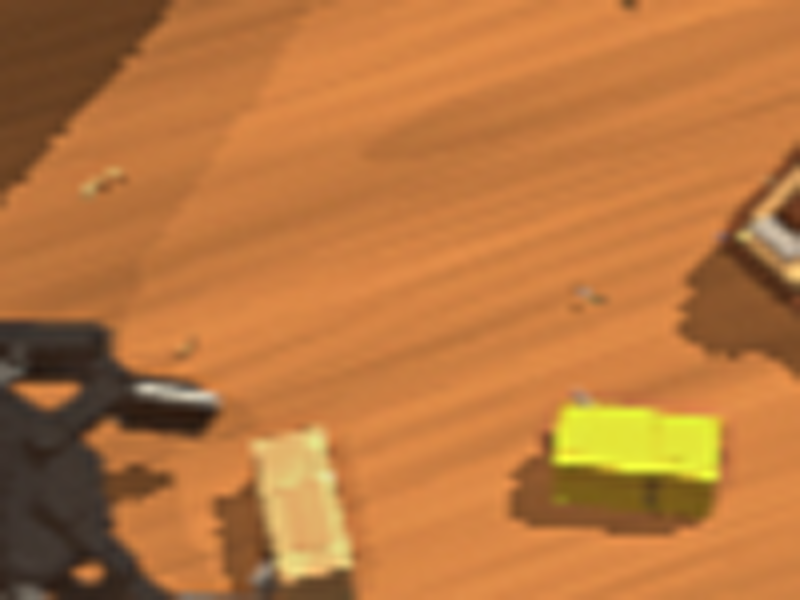

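View pics/top1.png

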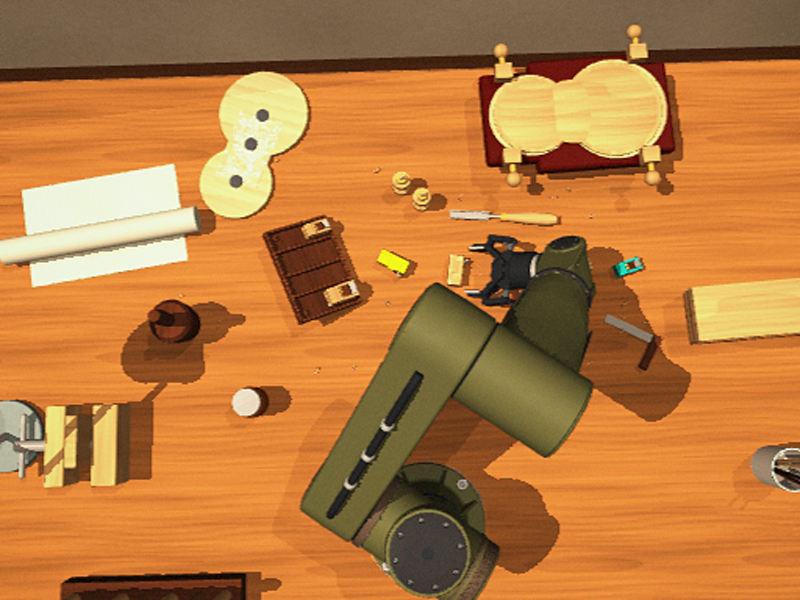

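Run:
```python
from rig import bot
from h import *
s=bot.read_state(); print(s["ee_pos"],s["clock"],s["joint_positions"].round(3),s["grip_width"])
for n in("top","scene"): save(n+"2",bot.read_camera(n))
crop("scene2","s2",190,170,270,230); crop("top2","t2",270,140,370,210)
P=np.load("pics/top2.npz")["P"]
k=(P[...,2]>10)&(P[...,1]<-70)&(P[...,1]>-150)&(P[...,0]>450)&(P[...,0]<590)
q=P[k]; k2=abs(q[:,0]-523)>38; print(q[k2][np.argsort(-q[k2][:,1])][:15].round(0))
```

```text
[522.75562777 -90.75483004  24.31715551] 2.8417 [-0.6    0.781  1.606  0.835  1.405 -0.903] 85.20318594399946
scale 10.0
scale 8.0
[[ 566.  -91.   10.]
 [ 484.  -95.   10.]
 [ 472.  -98.   51.]
 [ 476.  -99.   47.]
 [ 472. -102.   49.]
 [ 476. -102.   45.]
 [ 471. -104.   57.]
 [ 466. -105.   48.]
 [ 469. -105.   46.]
 [ 476. -105.   46.]
 [ 474. -108.   61.]
 [ 465. -108.   52.]
 [ 472. -109.   45.]
 [ 469. -109.   43.]
 [ 465. -111.   52.]]
```

View pics/s2.png

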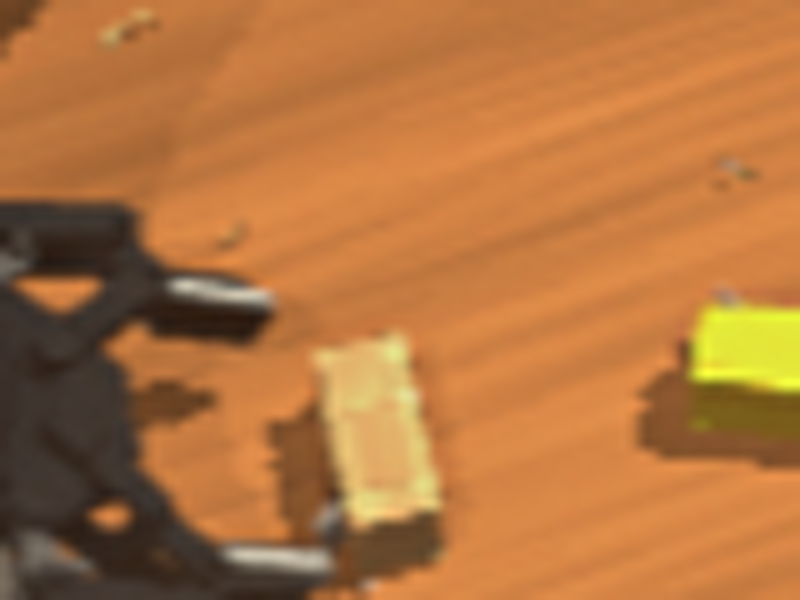

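View pics/t2.png

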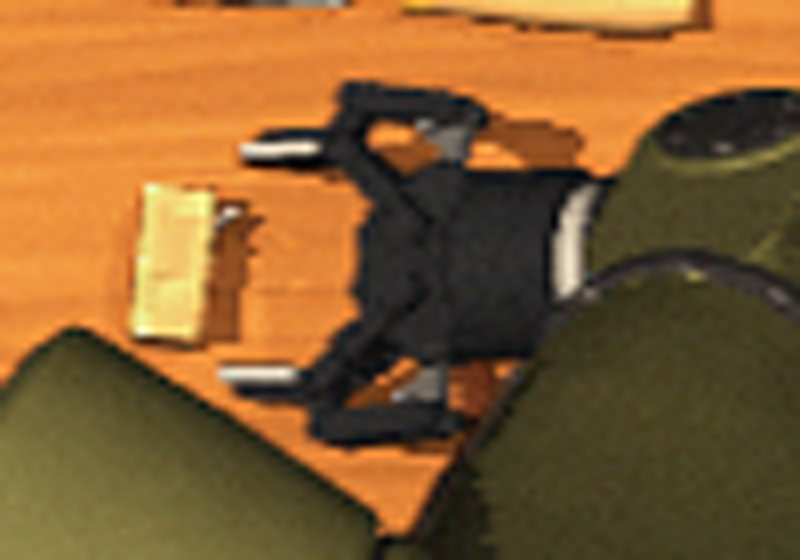

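Run:
```python
from h import *
def ray(n,u,v):
    D=np.load(f"pics/{n}.npz"); r=rot(D["att"]).as_matrix()@np.array([(u-.0-D["cx"])/D["f"],(v-D["cy"])/D["f"],1]); return D["eye"],r/np.linalg.norm(r)
def tri(a,b):
    (e1,r1),(e2,r2)=ray("top2",*a),ray("scene2",*b)
    s=np.linalg.lstsq(np.c_[r1,-r2],e2-e1,rcond=None)[0]; p,q=e1+s[0]*r1,e2+s[1]*r2; print(((p+q)/2).round(1),"gap",np.linalg.norm(p-q).round(1)); return (p+q)/2
M=aR@tool_a(np.radians(55),-1)
for a,b in(((297,186.4),(217,199.5)),((300,158.3),(222.5,225.5))):
    p=tri(a,b); print("in tool frame",(M.T@(p-[522.75,-90.7,24.3])).round(1))
P=np.load("pics/top2.npz")["P"];print(P[186,297:303].round(0),P[158,300:306].round(0))
```

```text
[474.9 -97.2  45.5] gap 3.5
in tool frame [-46.6 -22.6  10.1]
[ 567.7 -110.3   48.3] gap 3.2
in tool frame [ 47.1 -24.9  11.9]
[[ 476.  -99.   47.]
 [ 476. -102.   45.]
 [ 476. -105.   46.]
 [ 474. -108.   61.]
 [ 475. -111.   53.]
 [ 474. -115.   55.]] [[ 570. -112.   42.]
 [ 567. -115.   55.]
 [ 568. -118.   50.]
 [ 568. -122.   51.]
 [ 566. -124.   57.]
 [ 566. -127.   59.]]
```

Scene and top show the open fingertips about 28 mm short along the tool axis, compared with what tip_reach suggests. I'll check the tip reach at the working width (64 mm) before going in.

Run:
```python
from rig import bot
from h import *
bot.move_gripper(64)
for n in("top","scene"): save(n+"3",bot.read_camera(n))
s=bot.read_state(); print(s["ee_pos"],s["clock"],s["grip_width"])
crop("scene3","s3",190,170,270,230); crop("top3","t3",270,140,370,210)
```

```text
[522.51556798 -90.06596289  23.8838844 ] 3.3917 64.23206411899437
scale 10.0
scale 8.0
```

View pics/s3.png

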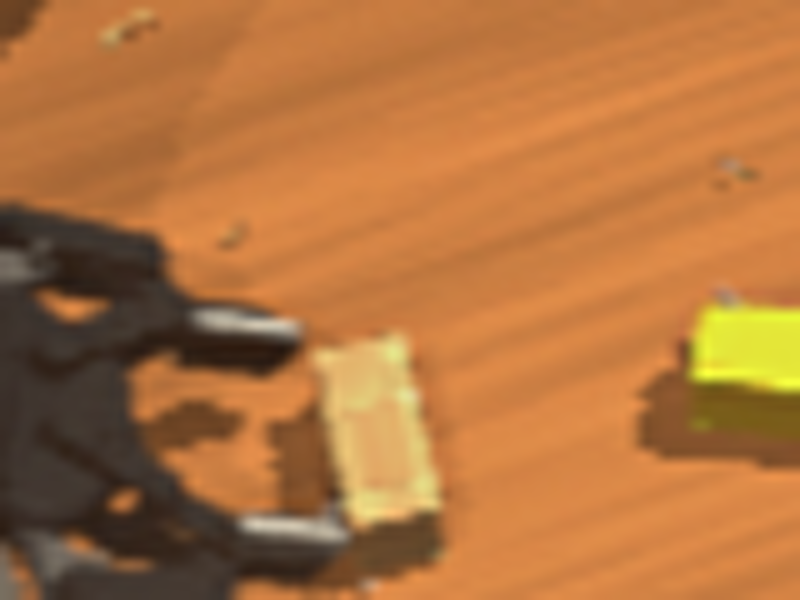

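View pics/t3.png

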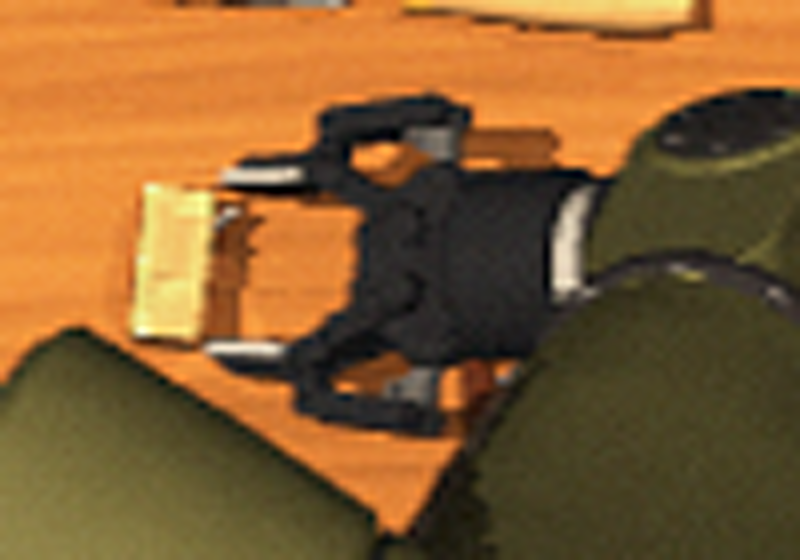

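Run:
```python
from rig import bot
from h import *
M=aR@tool_a(np.radians(55),-1); d=M[:,1]
bot.move_gripper(85)
f=bot.servo_line(aC+23*d,speed=60,until_force=6)
s=bot.read_state(); print("hit",f,s["ee_pos"],s["ft_force"],s["clock"])
for n in("top","scene"): save(n+"4",bot.read_camera(n))
crop("scene4","s4",190,170,270,230); crop("top4","t4",270,140,370,210)
```

```text
hit False [526.34828387 -61.66424007   3.89689369] [-0.19432307 -0.02938498 -0.01712005] 4.475
scale 10.0
scale 8.0
```

View pics/s4.png

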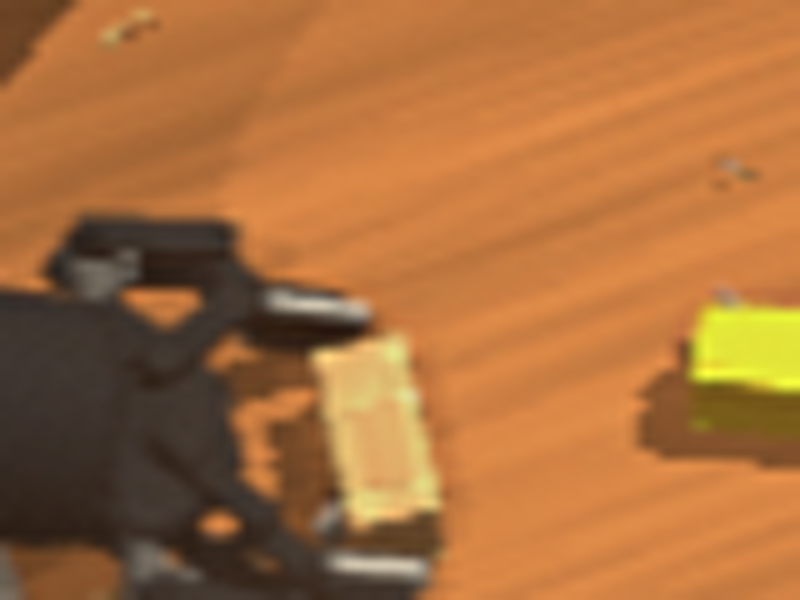

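View pics/t4.png

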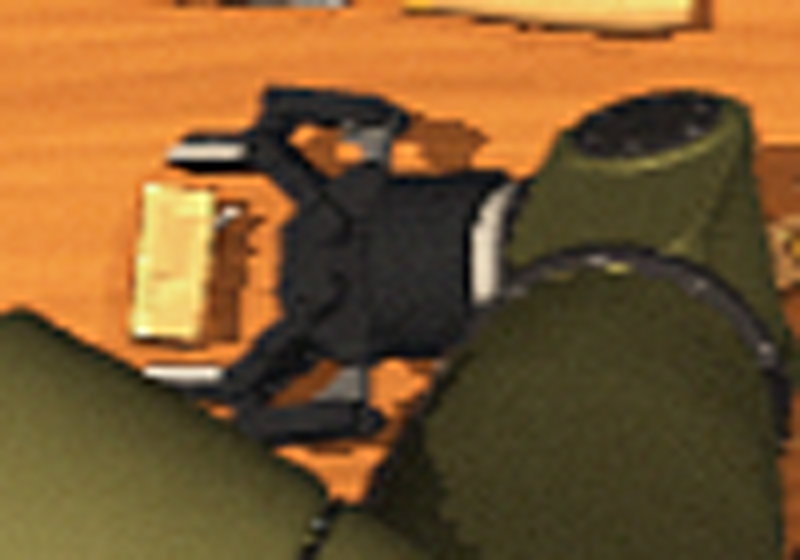

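The fingers now straddle toe and heel and overlap past half the body. Gripping and lifting.

Run:
```python
from rig import bot
from h import *
bot.move_gripper(55,grip_force=40)
s=bot.read_state(); print(s["grip_width"],s["ft_force"],s["ee_pos"])
p=s["ee_pos"]
bot.servo_line(p+[0,0,160],speed=150)
s=bot.read_state(); print(s["grip_width"],s["ft_force"],s["clock"],s["ee_pos"])
for n in("top","scene"): save(n+"5",bot.read_camera(n))
crop("scene5","s5",170,110,290,200); crop("top5","t5",240,120,340,195)
```

```text
63.34617697270033 [-0.52692385 -2.19685458  3.7907425 ] [526.40991199 -61.88962395   4.10533873]
63.650396377568114 [-0.31051457 -0.05985255 -1.80493058] 6.1167 [526.13265664 -61.71034831 163.20994988]
scale 6.666666666666667
scale 8.0
```

View pics/s5.png

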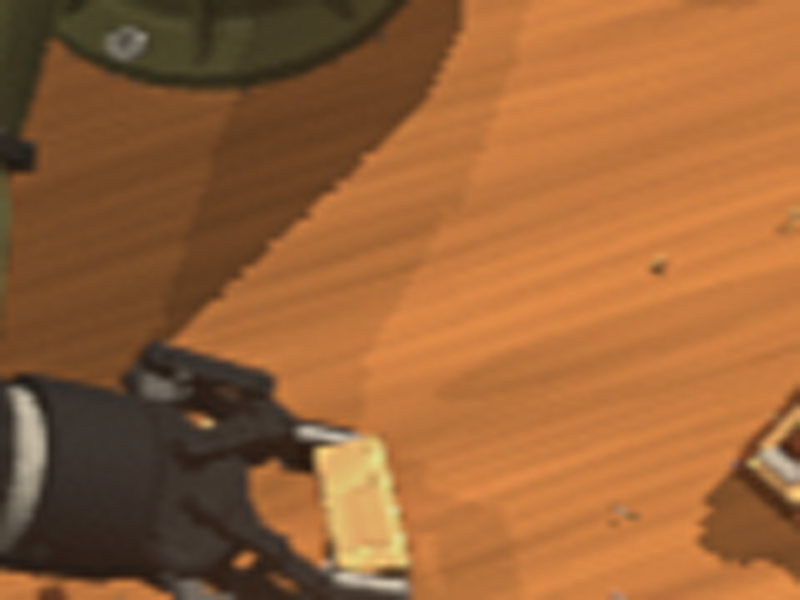

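View pics/t5.png

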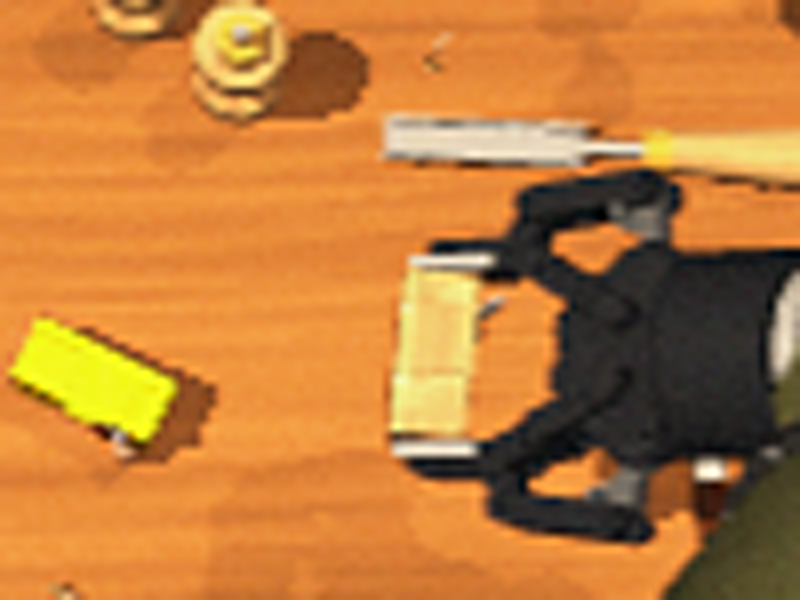

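Run:
```python
from h import *
D=np.load("pics/top5.npz");P=D["P"];img=D["img"].astype(int)
hsv=cv2.cvtColor(D["img"],cv2.COLOR_BGR2HSV)
k=np.zeros(P.shape[:2],bool);k[152:176,288:302]=1
k&=(P[...,2]>180)&(P[...,2]<205)&(img[...,2]>150)
q=P[k];print(len(q),np.median(q[:,2]),cv2.minAreaRect(q[:,:2].astype(np.float32)))
A=np.c_[q[:,:2]-q[:,:2].mean(0),np.ones(len(q))];co=np.linalg.lstsq(A,q[:,2],rcond=None)[0];print("tilt",co)
uv=np.array([(412,262),(480,270),(468,438),(390,432)])/8+[240,120]-.5
w=pix("top5",uv,193);print(w.mean(0),w)
```

```text
224 192.57835830062095 ((524.9204711914062, -83.51805114746094), (33.84031677246094, 71.38231658935547), 81.98674774169922)
tilt [-9.90608040e-03 -3.12879219e-02  1.92483606e+02]
[525.17019307 -82.1186394 ] [[559.0472898  -73.71870967]
 [555.31905444 -99.11004134]
 [491.64821957 -92.31978646]
 [494.66620848 -63.32602014]]
```

Run:
```python
from rig import bot
from h import *
M=Rt()@tool_a(np.radians(55),-1); d=M[:,1]
t=lambda h: bay(5,-27,14+h)+23*d
print([bot.ik(t(h),quat(M)) is not None for h in(120,20,0)])
bot.move_to(t(120),quat(M))
bot.servo_line(t(25),speed=120)
s=bot.read_state(); print(s["grip_width"],s["ft_force"],s["clock"],s["ee_pos"]-t(25))
for n in("top","scene"): save(n+"6",bot.read_camera(n))
crop("scene6","s6",265,130,365,205); crop("top6","t6",155,125,255,200)
```

```text
[True, True, True]
63.684526078043824 [ 0.12493029  0.54050652 -1.52566209] 8.8667 [ 0.46582552 -0.15952154  0.76876514]
scale 8.0
scale 8.0
```

View pics/s6.png

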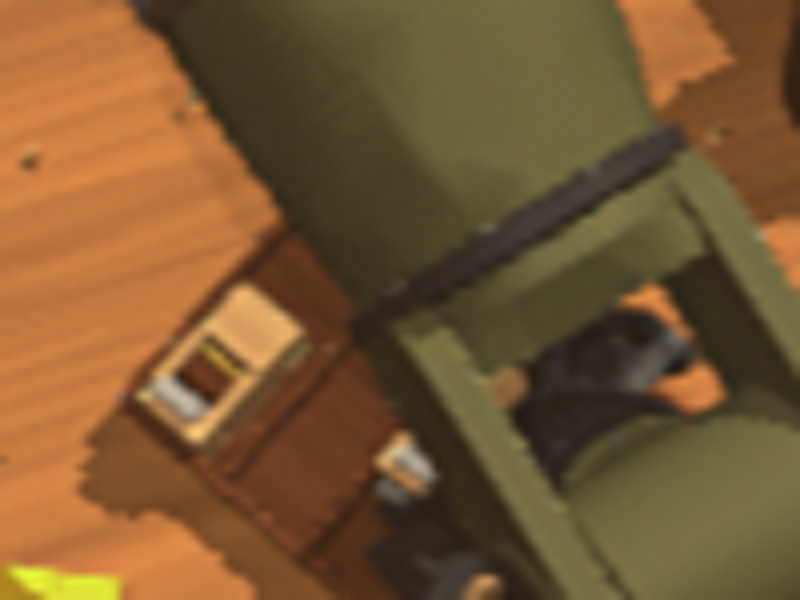

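View pics/t6.png

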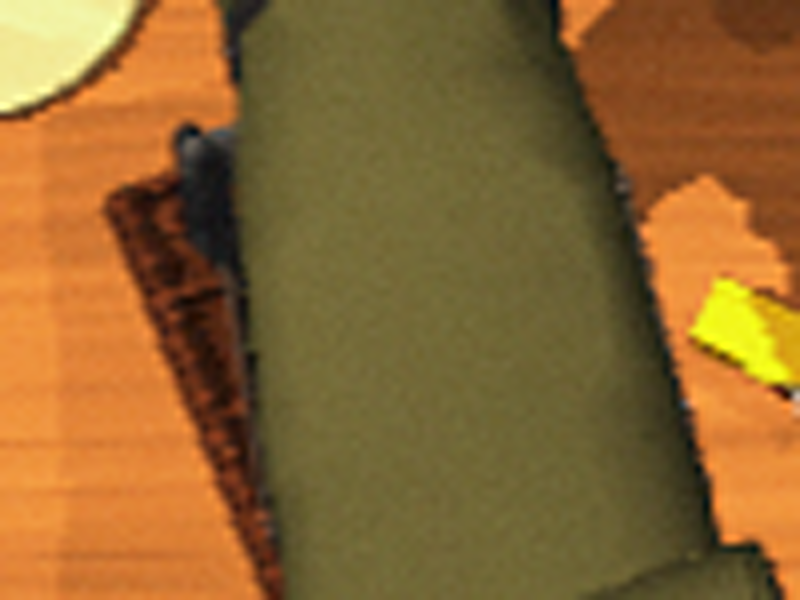

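Run:
```python
from h import *
P=np.load("pics/top6.npz")["P"]
for v in range(128,200,10): print([tuple(P[v,u].round(0).astype(int)) for u in range(180,250,14)])
P=np.load("pics/scene6.npz")["P"]
print("heel in bay coords",((P[187,315:318]-T0)@Rt()).round(0))
k=np.zeros(P.shape[:2],bool);k[183:192,310:322]=1
img=np.load("pics/scene6.npz")["img"]
for v in range(183,193): print([tuple(((P[v,u]-T0)@Rt()).round(0).astype(int)) for u in range(312,321,2)])
```

```text
[(np.int64(692), np.int64(291), np.int64(2)), (np.int64(598), np.int64(195), np.int64(361)), (np.int64(595), np.int64(156), np.int64(368)), (np.int64(600), np.int64(121), np.int64(344)), (np.int64(689), np.int64(100), np.int64(-4))]
[(np.int64(658), np.int64(292), np.int64(-1)), (np.int64(566), np.int64(192), np.int64(382)), (np.int64(563), np.int64(155), np.int64(387)), (np.int64(563), np.int64(118), np.int64(384)), (np.int64(654), np.int64(100), np.int64(-4))]
[(np.int64(584), np.int64(263), np.int64(177)), (np.int64(536), np.int64(190), np.int64(397)), (np.int64(532), np.int64(153), np.int64(408)), (np.int64(532), np.int64(117), np.int64(406)), (np.int64(619), np.int64(101), np.int64(-4))]
[(np.int64(576), np.int64(282), np.int64(59)), (np.int64(506), np.int64(188), np.int64(413)), (np.int64(504), np.int64(152), np.int64(418)), (np.int64(502), np.int64(116), np.int64(422)), (np.int64(583), np.int64(101), np.int64(2))]
[(np.int64(543), np.int64(282), np.int64(59)), (np.int64(478), np.int64(186), np.int64(428)), (np.int64(474), np.int64(150), np.int64(441)), (np.int64(474), np.int64
[... 2443 characters left out ...]
64(228))]
[(np.int64(-28), np.int64(-4), np.int64(2)), (np.int64(-28), np.int64(-22), np.int64(49)), (np.int64(-24), np.int64(-27), np.int64(52)), (np.int64(-21), np.int64(-34), np.int64(60)), (np.int64(-32), np.int64(-81), np.int64(223))]
[(np.int64(-30), np.int64(-4), np.int64(-5)), (np.int64(-31), np.int64(-26), np.int64(57)), (np.int64(-27), np.int64(-32), np.int64(63)), (np.int64(-25), np.int64(-41), np.int64(78)), (np.int64(-23), np.int64(-52), np.int64(104))]
[(np.int64(-33), np.int64(-8), np.int64(3)), (np.int64(-33), np.int64(-27), np.int64(54)), (np.int64(-31), np.int64(-38), np.int64(75)), (np.int64(-29), np.int64(-48), np.int64(96)), (np.int64(-25), np.int64(-53), np.int64(100))]
```

Run:
```python
from rig import bot
from h import *
M=Rt()@tool_a(np.radians(55),-1); d=M[:,1]
t=lambda h: bay(5,-26,14+h)+23*d
bot.servo_line(t(6),speed=60)
f=bot.servo_line(t(-5),speed=12,until_force=4)
s=bot.read_state(); print(f,s["grip_width"],s["ft_force"],s["clock"],((s["ee_pos"]-t(0))@Rt()).round(2))
save("scene7",bot.read_camera("scene")); crop("scene7","s7",265,130,365,205)
```

```text
True 63.327381073106814 [ 1.1719985  -1.08363088  5.50871352] 9.95 [-0.02 -0.06  1.7 ]
scale 8.0
```

View pics/s7.png

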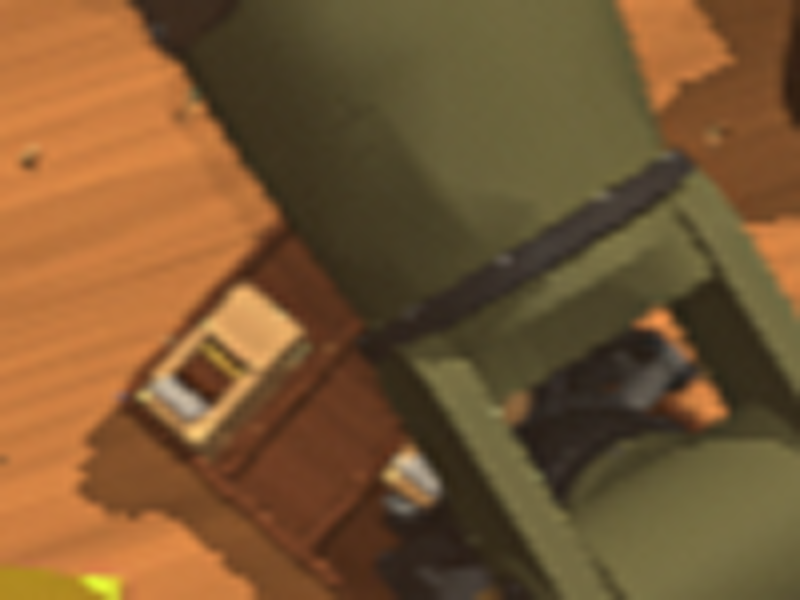

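Run:
```python
from rig import bot
from h import *
M=Rt()@tool_a(np.radians(55),-1); d=M[:,1]
t=lambda h: bay(5,-26,14+h)+23*d
f=bot.servo_line(t(0),speed=8,until_force=5)
s=bot.read_state(); print(f,s["ft_force"],s["clock"],((s["ee_pos"]-t(0))@Rt()).round(2))
bot.move_gripper(66); bot.move_gripper(80)
s=bot.read_state(); print(s["ft_force"],s["grip_width"])
p=s["ee_pos"]
bot.servo_line(p-70*d,speed=100)
bot.servo_line(p-70*d+[0,0,100],speed=200)
print(bot.read_state()["clock"])
save("scene8",bot.read_camera("scene")); crop("scene8","s8",265,130,365,205)
```

```text
True [ 0.41210455 -1.17515897  4.56387834] 10.2083 [-0.01 -0.06  1.75]
[ 0.32631058 -0.13822459  0.69506189] 79.72699414919599
12.2167
scale 8.0
```

View pics/s8.png

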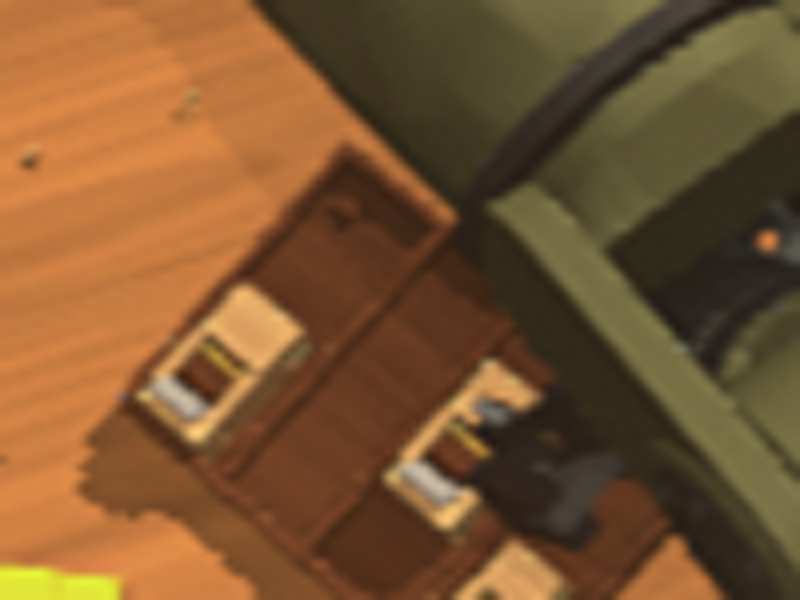

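Run:
```python
from rig import bot
from h import *
for s in(-1,1):
    G=tool_a(np.pi/2,s); print(s,[ (lambda k:None if k is None else k.round(2))(bot.ik(p,quat(Rp@G))) for p,Rp in((bC+[0,0,120],bR),(np.r_[bC[:2],-8.],bR),(bay(5,23,100),Rt()),(bay(5,23,-9),Rt()))])
G=tool_a(np.pi/2,-1);M=bR@G
bot.move_to(np.r_[bC[:2],130],quat(M))
bot.move_gripper(72)
bot.servo_line(np.r_[bC[:2],40],speed=150)
print(bot.read_state()["clock"])
for n in("top","scene"): save(n+"9",bot.read_camera(n))
crop("scene9","s9",90,190,190,265); crop("top9","t9",320,130,420,205)
crop("top9","t9t",155,125,255,200);crop("scene9","s9t",265,130,365,205)
```

```text
-1 [array([-0.64,  0.55,  1.38, -0.  ,  1.2 ,  0.65]), array([-0.64,  0.74,  1.45, -0.  ,  0.95,  0.65]), array([0.09, 0.46, 1.58, 0.42, 1.26, 1.12]), array([0.16, 0.58, 1.65, 0.48, 1.05, 1.08])]
1 [array([-0.64,  0.55,  1.38, -0.  ,  1.2 , -2.5 ]), array([-0.64,  0.74,  1.45, -0.  ,  0.95, -2.5 ]), array([ 0.09,  0.46,  1.58,  0.42,  1.26, -2.02]), array([ 0.16,  0.58,  1.65,  0.48,  1.05, -2.06])]
15.3333
scale 8.0
scale 8.0
scale 8.0
scale 8.0
```

View pics/s9.png

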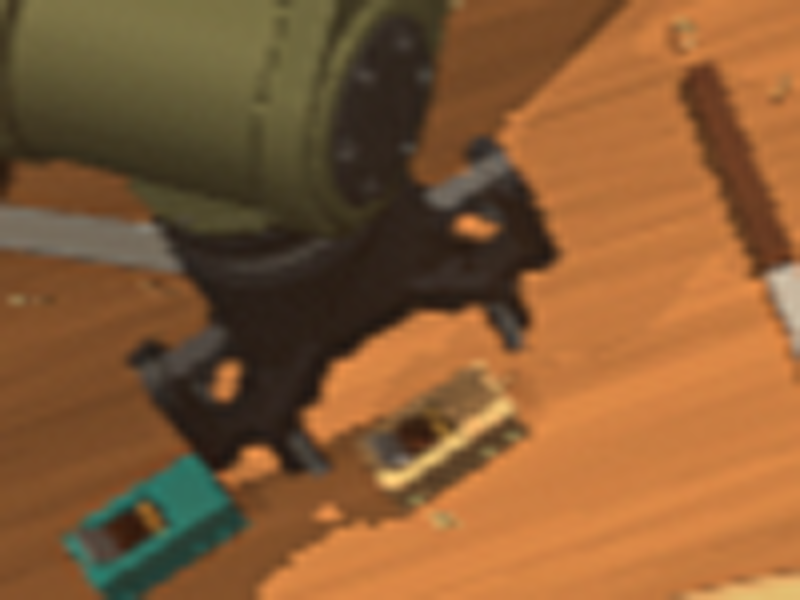

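View pics/t9.png

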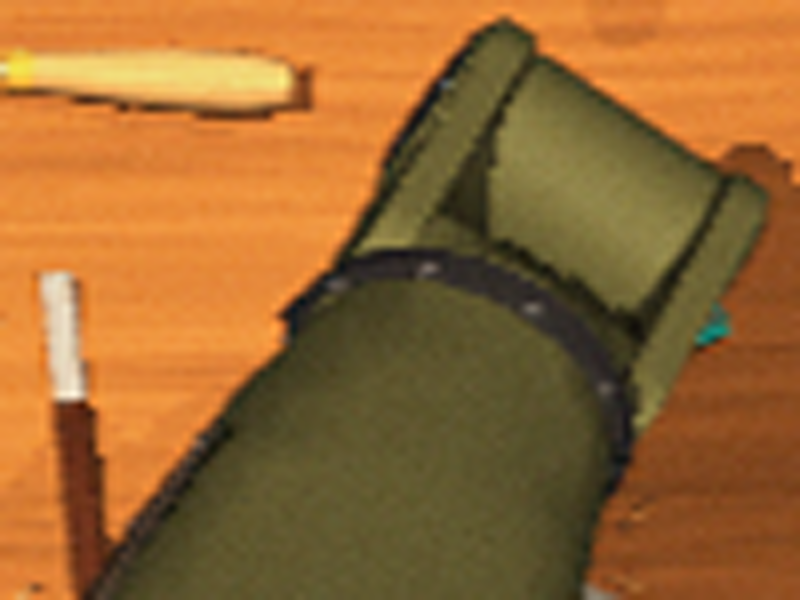

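View pics/s9t.png

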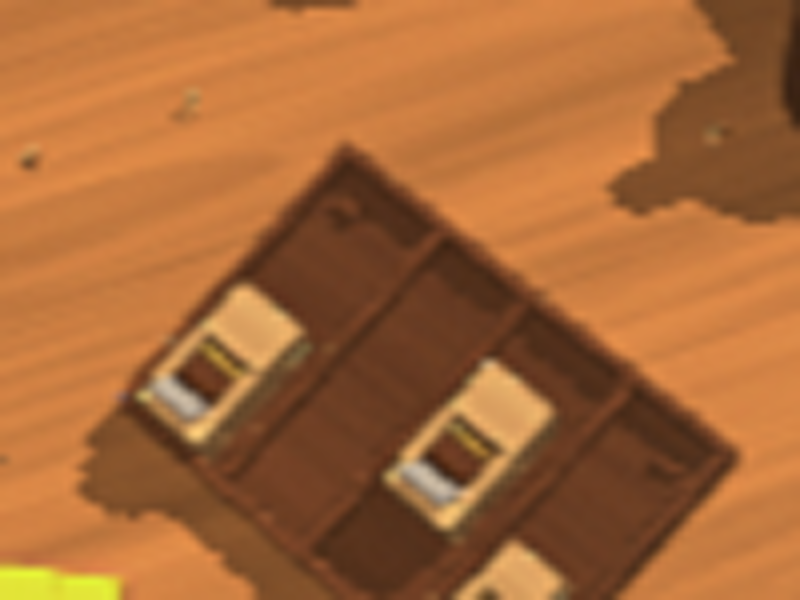

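View pics/t9t.png

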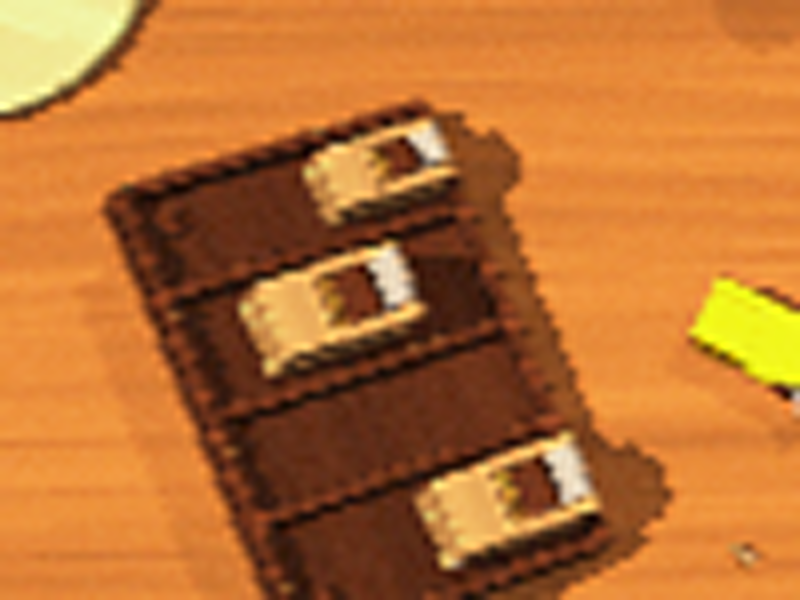

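Run:
```python
from h import *
w=pix("scene9",[(90+320/8-.5,190+468/8-.5),(90+515/8-.5,190+345/8-.5)],57); print(w,w.mean(0),w[1]-w[0])
P=np.load("pics/scene9.npz")["P"]; print(P[247:249,126:131].round(0).tolist())
print([P[232,152:157].round(0).tolist()])
# turquoise extents
D=np.load("pics/scene9.npz");h=cv2.cvtColor(D["img"],cv2.COLOR_BGR2HSV);k=(h[...,0]>75)&(h[...,0]<100)&(h[...,1]>120);k[:,:90]=0;k[:,130:]=0
q=P[k&(P[...,2]>12)];print(np.nanpercentile(q,[3,97],axis=0).round(0))
# plane_a check in tray coords
for n in("top9","scene9"):
    P=np.load(f"pics/{n}.npz")["P"];L=(P-T0)@Rt()
    k=(abs(L[...,0])<60)&(abs(L[...,1]+27)<24)&(L[...,2]>23)&(L[...,2]<31)
    q=L[k];co=np.linalg.lstsq(np.c_[q[:,:2]-q[:,:2].mean(0),np.ones(len(q))],q[:,2],rcond=None)[0];print(n,cv2.minAreaRect(q[:,:2].astype(np.float32)),co)
```

```text
[[ 542.56989189 -379.56953898]
 [ 520.77122426 -303.68315721]] [ 531.67055807 -341.62634809] [-21.79866763  75.88638177]
[[[545.0, -385.0, 75.0], [546.0, -382.0, 75.0], [549.0, -379.0, 78.0], [547.0, -377.0, 72.0], [547.0, -375.0, 70.0]], [[546.0, -386.0, 70.0], [547.0, -384.0, 70.0], [545.0, -382.0, 64.0], [549.0, -378.0, 71.0], [547.0, -377.0, 65.0]]]
[[[486.0, -315.0, 1.0], [526.0, -304.0, 73.0], [525.0, -302.0, 68.0], [525.0, -299.0, 66.0], [491.0, -303.0, 1.0]]]
[[ 508. -468.   21.]
 [ 540. -423.   28.]]
top9 ((3.316946029663086, -25.264259338378906), (63.89948272705078, 35.552635192871094), 0.0868849828839302) [6.08589335e-03 6.59396012e-03 2.76697104e+01]
scene9 ((4.850324630737305, -27.862276077270508), (63.783912658691406, 34.534400939941406), 0.2183578461408615) [-1.30559414e-02  1.52222163e-02  2.72814460e+01]
```

plane_a stands flat, mid-bay at tray coordinates (4,-26.5) with its top 27.5 mm above the floor. The fingers are aligned over plane_b's toe and heel. Grasping it.

Run:
```python
from rig import bot
from h import *
f=bot.servo_line(np.r_[bC[:2],-10],speed=80,until_force=6)
s=bot.read_state(); print("hit",f,s["ee_pos"],s["ft_force"])
bot.move_gripper(45,grip_force=40)
s=bot.read_state(); print(s["grip_width"],s["ft_force"],s["ee_pos"])
bot.servo_line(s["ee_pos"]+[0,0,150],speed=150)
s=bot.read_state(); print(s["grip_width"],s["ft_force"],s["ee_pos"],s["clock"])
for n in("top","scene"): save(n+"10",bot.read_camera(n))
crop("scene10","s10",90,160,210,250)
```

```text
hit False [ 525.58020851 -342.84849314   -9.75370565] [ 0.01978411 -0.34744106  0.1782308 ]
53.29577668272231 [-0.2771552   1.10352044  4.809362  ] [ 525.7695624  -342.97744659   -9.21797893]
53.38517925991017 [-0.72378612  0.13273624 -2.16630099] [ 525.39969471 -342.69073365  139.65359363] 17.6667
scale 6.666666666666667
```

View pics/s10.png

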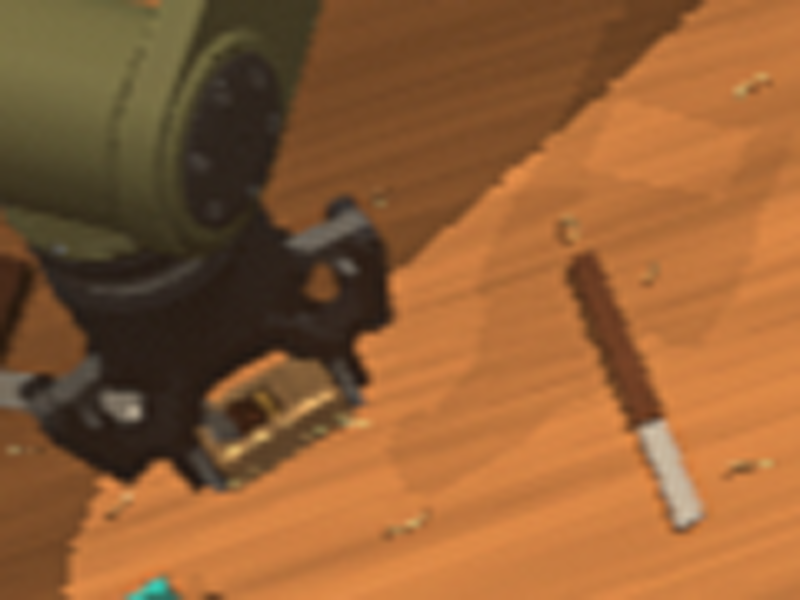

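Run:
```python
from rig import bot
from h import *
M=Rt()@tool_a(np.pi/2,-1)
t=lambda h: bay(5,23,h-9.7)
bot.move_to(t(110),quat(M))
bot.servo_line(t(25),speed=120)
s=bot.read_state(); print(s["grip_width"],s["ft_force"],s["clock"],(s["ee_pos"]-t(25)).round(1))
for n in("top","scene"): save(n+"11",bot.read_camera(n))
crop("scene11","s11",265,130,365,205); crop("top11","t11",155,125,255,200)
```

```text
53.189289141952365 [-0.31327174  0.47483816 -1.79502806] 20.4917 [ 0.5 -0.1  0.6]
scale 8.0
scale 8.0
```

View pics/s11.png

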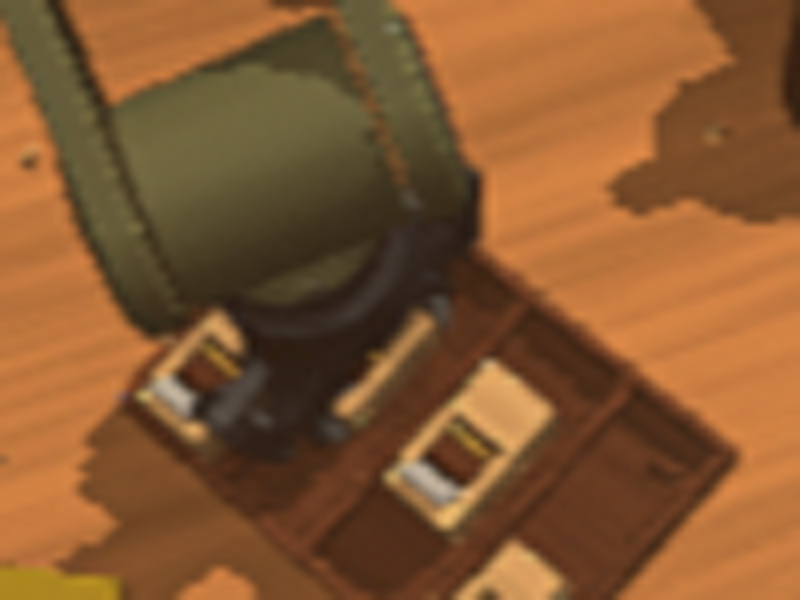

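View pics/t11.png

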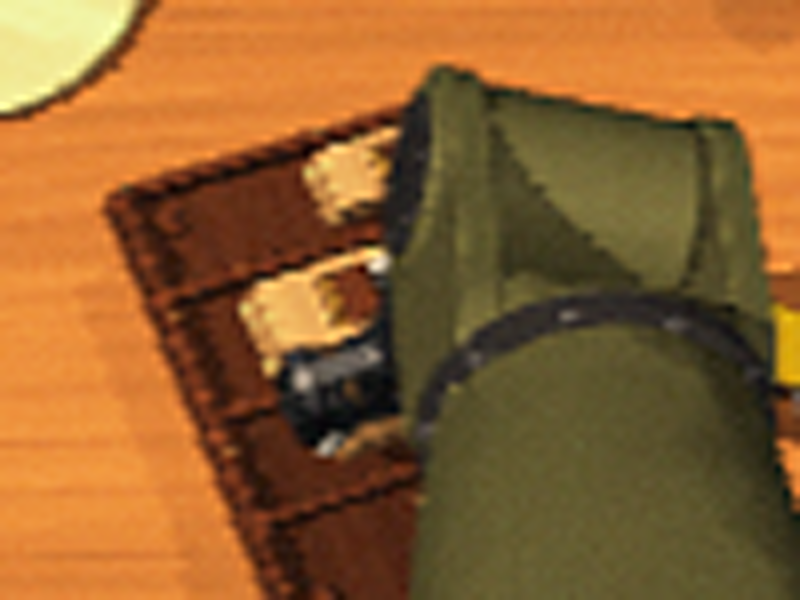

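Run:
```python
from h import *
D=np.load("pics/scene11.npz");L=(D["P"]-T0)@Rt()
k=(abs(L[...,0]-5)<30)&(L[...,1]>0)&(L[...,1]<45)&(L[...,2]>20)&(L[...,2]<65)&(D["img"][...,2]>120)
q=L[k];print(len(q),np.percentile(q,[2,25,50,75,98],axis=0).round(1))
```

```text
43 [[-18.6   9.   44.9]
 [ -8.2  10.8  47.2]
 [  3.6  12.9  48.8]
 [ 17.   14.8  50.7]
 [ 29.2  17.6  53.3]]
```

Run:
```python
from rig import bot
from h import *
n=Rt()[:,2]; t=lambda h: bay(5,23,h-9.7)
bot.servo_line(t(6),speed=60)
f=bot.servo_line(t(-4),speed=12,until_force=4)
s=bot.read_state(); print(f,s["grip_width"],s["ft_force"],s["clock"],((s["ee_pos"]-t(0))@Rt()).round(2))
if f:
    bot.move_gripper(56); bot.move_gripper(68)
    s=bot.read_state(); p=s["ee_pos"]; print(s["ft_force"],s["grip_width"])
    bot.servo_line(p+90*n,speed=100)
    bot.move_to([300,-350,300],[0.58382337,-0.58335199,0.3995718,-0.3989901])
    bot.dwell(0.5)
    print(bot.read_state()["clock"])
    for c in("top","scene"): save(c+"12",bot.read_camera(c))
    crop("scene12","s12",265,130,365,205); crop("top12","t12",155,125,255,200)
    for c in("top12","scene12"):
        P=np.load(f"pics/{c}.npz")["P"];L=(P-T0)@Rt()
        for nm,y,w,lo,hi in(("a",-27,24,23,31),("b",23,20,20,28)):
            k=(abs(L[...,0])<66)&(abs(L[...,1]-y)<w)&(L[...,2]>lo)&(L[...,2]<hi)
            q=L[k];co=np.linalg.lstsq(np.c_[q[:,:2]-q[:,:2].mean(0),np.ones(len(q))],q[:,2],rcond=None)[0];print(c,nm,cv2.minAreaRect(q[:,:2].astype(np.float32)),co.round(3))
```

```text
True 53.24582910467143 [-0.93775962 -1.87784789  5.70506737] 21.6 [-0.03 -0.04  0.62]
[ 0.1819526  -1.0403162  -0.46381062] 68.26822506971531
25.8083
scale 8.0
scale 8.0
top12 a ((4.285223007202148, -25.01120376586914), (66.0908203125, 34.641357421875), 0.22751183807849884) [9.0000e-03 1.0000e-02 2.7329e+01]
top12 b ((4.907646179199219, 25.2315673828125), (27.19070053100586, 57.2188720703125), 89.86017608642578) [1.1000e-02 2.3000e-02 2.4179e+01]
scene12 a ((4.968685150146484, -28.35753059387207), (34.98974609375, 63.92245864868164), 89.66649627685547) [8.000e-03 1.300e-02 2.709e+01]
scene12 b ((4.585365295410156, 22.367023468017578), (26.6396484375, 53.331119537353516), 87.12683868408203) [-1.4000e-02  1.7000e-02  2.3981e+01]
```

View pics/s12.png

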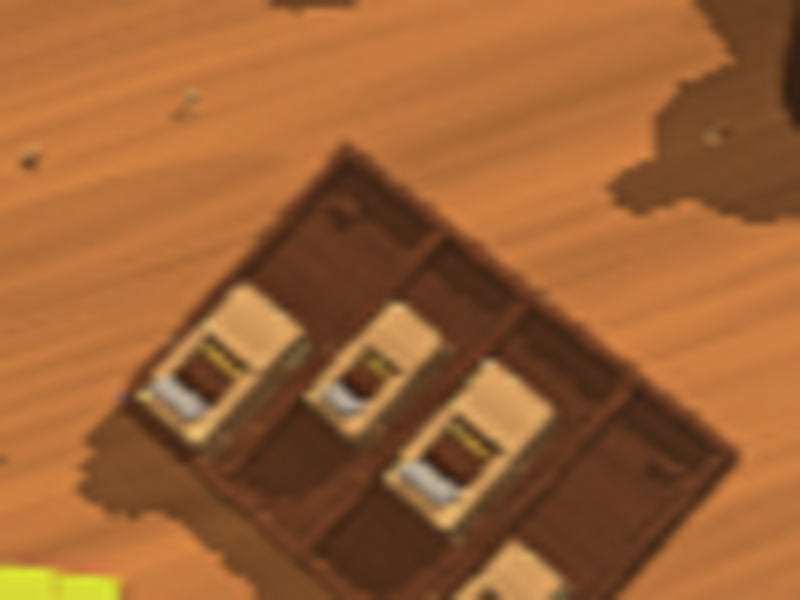

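View pics/top12.png

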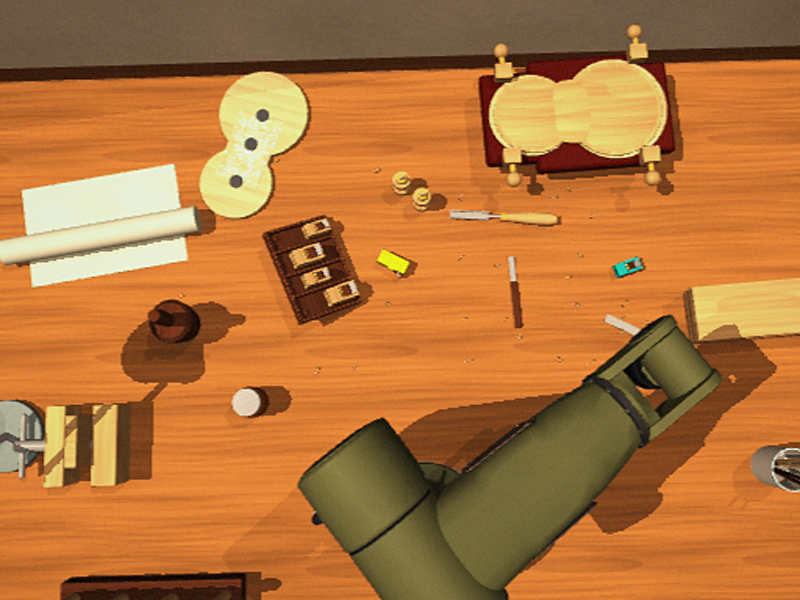

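Both planes stand flat in their bays: plane_a at (305,253) and plane_b at (316,276) in the top view, irons at the low end. The stowed planes, the knife (514,290), gouge, spools and look-alikes are where they were. Handing in.

Run:
```python
from rig import bot
bot.finish_job()
```

```text
the job is handed in; nothing more can be done
```

Both loose planes are put away, and I handed the job in at about 26 s on the robot's clock. The larger plane is in the empty wide bay and the smaller in the empty narrow bay. I placed the larger one first. Each was gripped by toe and heel, lowered until it touched the till floor, and then released.

**Last checks before handing in:**
- **Fit:** In both cameras each plane stands flat on its sole, with the top square to the floor within about 0.02 rad. The toes point up the slope and each plane is within about 2 mm of its bay's centre line. Both were holding by friction partway up the bay.
- **Other tools:** The stowed planes, bystanders and look-alikes looked undisturbed. The arm partly hid the try square in the last top picture, so I could not confirm that one fully. The arm never touched it as far as I know.

**Disagreements in the measurements:**
- **Fingertips:** The cameras put the fingertips about 29 mm farther back along the tool than the stated 19 mm tip reach. I set the grasps from the pictures instead, and both held at the expected widths (63.5 and 53.3 mm).
- **Touchdown height:** The larger plane touched down 1.7 mm higher than calculated and the smaller 0.6 mm higher. I took both as within the camera calibration error.

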